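# Select and lock the antenna, then hold the transmit key turned

### The job

Make the station in the open aluminium case ready for a transmit check: turn the black pointer knob on its panel until the pointer lines up with the long wedge mark, then slide the steel fork lock fully home over the knob's tail. Then take the key from the clear stand, work it past the sticky pins until it is fully home in the key switch, and turn it a quarter turn clockwise to its stop; the switch springs back when let go, so finish with the gripper still holding the key turned. Leave the yellow radio, the hex key set and the finned dummy load where they stand.

Things in the scene. Friction and masses are not known exactly. Their poses are not given: they have to be found in the camera images.
- case: aluminium case lying open flat, fixed. Origin: centre of the underside of its near half (230 along x, 300 along y, 60 mm high, latches and handle at -x; the lid half lies beyond at +x); z up. A level dark panel fills the near half, its top at z = 52. On it (mm): knob axis at x 30, y 70, key switch at x 20, y -70; the sockets, meter and rails are at most 13 high
- knob_top (a point): top centre of the black pointer knob, on its upright axis, 33 mm above the panel. The grip is an upright bar 12 mm thick, 44 mm long, 27 mm tall on a round skirt 44 mm wide and 6 mm high. x: along the bar towards the pointer nose (white line), y: across the bar, z up; turns with the knob
- knob (a joint): knob angle in rad: 0 = pointer on the long wedge mark (from the axis towards the case's +x), positive = clockwise seen from above, stops at -1.3 and 1.3. Takes about 0.04 N m and stays where left. Starts 0.45 to 1.1 clockwise of the mark
- lock (a joint): travel in m of the steel fork lock along the case's +x: 0 = fully back (can start up to 0.008), 0.036 = home, its two arms either side of the knob's tail. 2 N of friction, stays where left. The arms (7 to 13 mm above the panel, 14.6 mm apart, flared mouth) strike the tail if the knob is off its mark by more than about 0.2 rad
- lock_fin (a point): top centre of the upright thumb fin of the fork lock, 34 mm above the panel. The fin is 10 mm thick (y), 24 mm long (x), 21 mm tall, on a plate 33 mm wide (y). Axes as the case's; moves with the lock
- keyhole (a point): centre of the mouth of the key slot in the brass plug of the key switch, 4 mm above the panel, flush with its steel bezel (33 mm wide). The slot goes straight down 26 mm, 11.2 mm long (x), 4.1 mm wide (y), mouth bevelled 2 mm; z up, turns with the plug. Spring pins 9 and 16 mm down resist it with up to about 16 N; a small twist to and fro (0.06 rad) eases it past
- plug (a joint): angle of the key switch plug in rad: 0 = rest, slot along the case's x; clockwise from above is positive; stop at 1.571. A spring drives it back to 0 (0.045 N m at rest, 0.09 N m at the stop). The key has about 0.1 rad of play in it, so turn the key a little beyond a quarter to reach the stop
- key: key, 20 to 40 g, upright in the clear stand, blade down. Origin: blade tip; z up to the head, x along the blade's width, y through its thickness. Blade 10 x 3 mm, 24 long, last 4 mm tapered, same both ways round (half a turn); then a shoulder 15 x 7 x 5 that stops on the plug's face when fully home; from z = 29 to 59 the black head, 27 wide (x), 9 thick (y)
- key_head (a point): centre of the key's head, 44 mm above the tip; axes as the key's
- stand: clear acrylic stand, fixed. Origin: centre of its underside. Foot 75 x 75 x 6 mm, on it a block 34 (x) x 26 (y) mm, its top 36 mm high, with a slot along x where the blade stands with about 1.2 mm of room each side; the key's shoulder rests on the block
- radio: yellow handheld radio, 36 x 58 x 108 mm with a 70 mm stub antenna, standing upright. Origin: centre of its underside. Not to be moved
- hex_set: stainless hex keys in a grey plastic holder, 26 x 92 mm and 110 mm tall. Origin: centre of its underside. Not to be moved
- dummy_load: finned aluminium dummy load, foot 60 x 50 mm, 78 mm tall. Origin: centre of its underside. Not to be moved

How it is judged:
By the outcome, as a careful person would: the job done as asked, in the order asked, and still so for the second after the job is handed in, while the arm keeps its last pose, push and grip.
It also fails if it takes over 72 s, if anything falls off the work surface, if the arm or the gripper's body presses on something with over 40 N, if the wrist force passes 120 N, or if a joint passes its speed limit or range.

### The arm

A 6-joint arm with a two-finger parallel gripper is mounted at the origin on the work surface. World frame = base frame: x ahead of the robot, y to its left, z up, the work surface at z = 0. Lengths are in mm, angles in rad, forces in N, time in s.
With the tool pointing down it reaches from about 350 to 875 mm from the base axis. Payload 4.2 kg.
Tool frame: the origin (TCP) lies midway between the tips of the shut fingers; the grasp point (between the pads) lies 19 mm behind it (arm.grip_point_offset is the distance from the TCP to the grasp point, in mm); y points along the fingers, z is the direction in which the jaws open and shut, and the axes are right-handed (so a half turn about y gives the same grasp; the last joint's range is limited). The gripper opens to 85 mm and grips with 20 to 120 N. Pads are 22 mm wide; open, the fingers measure 114 mm over their backs; the gripper's body (76 mm by 85 mm) begins 54 mm behind the grasp point. The pads swing forward as they close: fully open they stand 13 mm farther back than shut.
Start: joints at [-0.931, 0.385, 0.008, 0, -1.194, -0.259], TCP at [232.303, -580.202, 231.312] pointing down, gripper open.
Joint ranges: [-3.14, 3.14], [-1.21, 2.06], [-1.07, 1.41], [-3.16, 2.05], [-2.99, -0.16], [-3.1, 3.1]. Speed limits (rad/s): [2.79, 2.79, 3.14, 3.14, 3.14, 3.14].

### API

Orientations are given as a unit quaternion [x, y, z, w].
In Python, from bench import arm, optics, job_done, spotter gives the robot as it stands.
- The arm moves only by the tool jog_arm, never from a script. Its arguments are lists of equal length, an entry for each row: "translation": the shift along the tool's x, y, z in units of 50 mm (1.0 is 50 mm), a list of three; "rot": the turn, a rotation vector about the tool's x, y, z in units of 8 degrees (1.0 is 8 degrees), a list of three; "gripper": the opening, from 0 (shut) to 1 (fully open). A call has 1 to 20 rows; each row is the pose to reach, as a shift and turn from the pose measured when the call began, along the tool's axes at that moment; what a row does not reach only later rows make up. A row lasts 1/10 s, in which the tool goes at most 50 mm and 8.59 degrees, less where a joint would pass 70% of its speed; a pose out of reach is approached as far as the arm can. A call with a gripper value outside its range is refused whole. The fingers move at their own pace and stop on an object; the grip force is fixed at half the most. Time passes only in rows, so rows that repeat a pose let the fingers close. It gives the time, the measured TCP pose, the force and the opening at its end, in the units of the state.
- arm.read_state(): the state, without advancing time (a new reading comes with each control period).
- optics.get_image(name): name is "scene" or "top" or "wrist"; returns a dict with "frame" (420x560x3 uint8, red, green, blue), "mtx" (3x3 intrinsics, pixels), "distortion" ([k1, k2, p1, p2, k3] as OpenCV has them; the pictures are not rectified), "xyz" and "attitude" of the camera in the world; the wrist camera has in their place "T_tool_cam" (4x4, takes a point from camera to tool coordinates, whose origin is the TCP and whose axes are the tool frame's). Camera axes: x right, y down, z forward; pixel columns grow to the right and rows downward; lengths in mm; the calibration is good to about 2 mm. A picture is of the moment at which its call begins: read the wrist's pose just before it. There is no depth.
- job_done(): hands the job in, once; it reports no verdict.
Trained networks look in the newest picture that a camera, given by its name, has taken for a name from the list of things; names that differ only in an ending like _2 or _b are one class to them, and where a whole thing is asked for, a point or a joint stands for the part that bears it (a point fixed in the world has none). Each returns a list of dicts, best first, with "score" (0 to 1); they miss things now and then, are a little off and sometimes report something else, mostly with a low value. They report only what shows in the picture. A call takes as long as a camera call.
- spotter.look_for(camera, thing): "centre" ([x, y, z] in mm, in the coordinates of the camera as it stood for that picture, good to about 4 mm: the middle of the surface that is visible of it).
The state is a dict: "clock": time; "joints": joint angles; "joint_vel": joint speeds; "joint_efforts": joint torques, N m; "position": TCP position; "ee_rot": TCP orientation; "contact_force": force on the tool from outside, world axes, zero at the start; "wrist_torque": the same for the moment, N m; "gripper_width": finger opening in mm.
Only numpy, scipy, OpenCV 4.12 (cv2) and the standard library are available. Lean on these libraries where they do the work, as an engineer would, in place of code of your own. Each camera call takes 0.05 s, during which the arm holds its last target. There are 200 camera calls.

## Working session

There is one attempt and no reset: what is moved stays moved. The work goes in short steps, Python scripts to look and compute and a tool call to move; the robot and the scene stay as the last step left them, time stands still between calls to the robot, and variables do not carry over. Pictures are saved under pics/ and viewed, about 8 in all and at most 12, crops included, and the job is handed in when it is done.

Besides the shell and the picture viewer there is one more tool, called after ">>>" as name(argument=value, ...) on one line, values as JSON. jog_arm: Moves the arm, as the interface text tells. Its arguments: {"type":"object","properties":{"translation":{"type":"array"},"rot":{"type":"array"},"gripper":{"type":"array"}},"required":["translation","rot","gripper"]}

```bash
ls; mkdir -p pics; cat > h.py <<'E'
import numpy as np, cv2
from bench import arm, optics, job_done, spotter
from scipy.spatial.transform import Rotation as R
def cam(name):
    s=arm.read_state(); d=optics.get_image(name)
    if name=="wrist":
        T=np.eye(4);T[:3,:3]=R.from_quat(s["ee_rot"]).as_matrix();T[:3,3]=s["position"]
        d["T"]=T@np.array(d["T_tool_cam"])
    else:
        T=np.eye(4);a=np.array(d["attitude"],float)
        T[:3,:3]=a if a.shape==(3,3) else R.from_quat(a).as_matrix()
        T[:3,3]=d["xyz"]; d["T"]=T
    d["K"]=np.array(d["mtx"],float);d["D"]=np.array(d["distortion"],float)
    return d
def save(d,f): cv2.imwrite("pics/"+f,d["frame"][:,:,::-1])
def look(name,things,d=None):
    d=d or cam(name)
    for t in things:
        for r in spotter.look_for(name,t)[:2]:
            print(name,t,round(r["score"],2),np.round((d["T"]@np.r_[r["centre"],1])[:3],1))
    return d
def px2z(d,uv,z):
    n=cv2.undistortPoints(np.array([[uv]],float),d["K"],d["D"])[0,0]
    v=d["T"][:3,:3]@np.r_[n,1];o=d["T"][:3,3];return o+v*(z-o[2])/v[2]
def proj(d,P):
    P=np.atleast_2d(np.array(P,float));Ti=np.linalg.inv(d["T"])
    return cv2.projectPoints(P,cv2.Rodrigues(Ti[:3,:3])[0],Ti[:3,3],d["K"],d["D"])[0][:,0]
E
python3 - <<'E'
from h import *
print(arm.read_state(), arm.grip_point_offset)
d=look("top",["case","knob_top","lock_fin","keyhole","key","key_head","stand","radio","hex_set","dummy_load"]);save(d,"top.png")
print(d["T"].round(3),d["K"])
d=look("scene",["case","knob_top","lock_fin","keyhole","key","key_head","stand"]);save(d,"scene.png")
E
```

```text
pics
{'clock': 0.0, 'joints': array([-9.31404802e-01,  3.85572986e-01,  6.60459822e-03, -5.03994970e-04,
       -1.19400993e+00, -2.58623414e-01]), 'joint_vel': array([-7.07943469e-05, -1.65717141e-03, -7.01308889e-04, -6.99864830e-04,
       -6.55304007e-04,  1.04009868e-03]), 'joint_efforts': array([-3.96159521e-04, -3.92285550e+01,  1.88402617e+01,  4.18608025e+00,
       -4.58996423e-03,  1.29121196e-05]), 'position': array([ 232.07891407, -579.67162507,  230.20262814]), 'ee_rot': array([-0.69357565, -0.13355978,  0.1339311 ,  0.69510939]), 'contact_force': array([-0.06484589, -0.14546775, -0.28102559]), 'wrist_torque': array([ 0.00994631,  0.00539671, -0.02572113]), 'gripper_width': 85.68120029434158} 18.700000000000003
top case 0.97 [665.1  46.8  50.5]
top case 0.63 [463.1 349.2  68.5]
top knob_top 0.75 [569.4  88.6  56.6]
top knob_top 0.25 [512.4  69.6  64.7]
top lock_fin 0.48 [505.7  67.9  62.8]
top key 0.5 [461.2 349.5  66.6]
top stand 0.76 [460.8 343.2   5.9]
top stand 0.36 [605.3 385.1  34.9]
top radio 0.77 [ 459.  -318.1  106.7]
top radio 0.65 [570.2  89.7  58.9]
top hex_set 0.64 [ 457.  -320.   107.5]
top hex_set 0.59 [603.7 385.4  36.8]
top dummy_load 0.91 [ 648.  -392.    56.6]
[[-2.300000e-02 -9.880000e-01  1.530000e-01  3.502230e+02]
 [-1.000000e+00  2.000000e-02 -1.900000e-02  1.647800e+01]
 [ 1.500000e-02 -1.530000e-01 -9.880000e-01  1.367657e+03]
 [ 0.000000e+00  0.000000e+00  0.000000e+00  1.000000e+00]] [[546.45483986   0.         281.2496793 ]
 [  0.         546.45483986 206.72647276]
 [  0.           0.           1.        ]]
scene case 0.83 [717.8  59.8  32.9]
scene case 0.27 [587.3  94.6  59.5]
scene knob_top 0.63 [583.7  95.3  60.7]
scene keyhole 0.48 [604.7 -47.1  53.9]
scene key 0.6 [468.1 353.8  65.7]
scene stand 0.81 [479.4 346.3   4.6]
```

View pics/top.png

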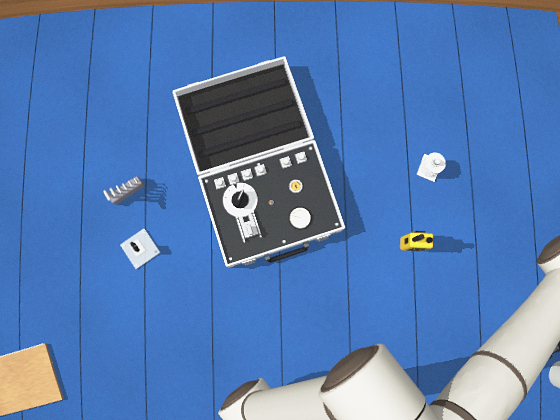

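```bash
python3 - <<'E'
from h import *
# case origin from knob (30,70) & keyhole (20,-70) guess
s=arm.read_state();Rm=R.from_quat(s["ee_rot"]).as_matrix();print(Rm.round(3))
d=cam("wrist");print((np.array(d["T_tool_cam"])).round(3));print(d["K"][0,0])
E
```

```text
[[ 0.928  0.    -0.372]
 [ 0.372 -0.     0.928]
 [ 0.    -1.    -0.   ]]
[[   0.       0.953    0.301  -76.251]
 [  -0.      -0.301    0.953 -143.12 ]
 [   1.      -0.       0.      -0.152]
 [   0.       0.       0.       1.   ]]
357.8828164774584
```

The top view shows the case with its near half at (285,205), knob at (240,199) with fork lock at (250,228) below, and key switch at (295,186). The key stand is at (138,247), hex set (122,189), radio (417,241), dummy load (431,165). The case is yawed by about 18°.

```bash
cat >> h.py <<'E'
def go(p,yaw):
    """jog numbers to reach TCP p, tool down with tool x heading yaw (world)"""
    s=arm.read_state();R0=R.from_quat(s["ee_rot"])
    c,sn=np.cos(yaw),np.sin(yaw)
    Rt=R.from_matrix(np.array([[c,0,-sn],[sn,0,c],[0,-1,0]]))
    t=R0.inv().apply(np.array(p)-s["position"])/50
    r=(R0.inv()*Rt).as_rotvec(degrees=True)/8
    print("trans",t.round(3).tolist(),"rot",r.round(3).tolist(),"tcp",s["position"].round(1),"clk",round(s["clock"],2))
E
python3 - <<'E'
from h import *
d=cam("top")
k=px2z(d,(240,199),75);q=px2z(d,(295,186),56);print(k,q)
v=(k-q)[:2]; yaw=np.arctan2(v[1],v[0])-np.arctan2(140,10);print(np.degrees(yaw))
c=[px2z(d,p,60) for p in [(228,266),(344,228)]];print(c)
m=(k+q)/2; tgt=m[:2]-np.array([60*np.cos(yaw),60*np.sin(yaw)])
go([tgt[0],tgt[1],240],yaw)
E
```

```text
[571.32042806  90.58479179  75.        ] [604.04932811 -43.12566372  56.        ]
17.839724274542643
[array([412.21834931, 122.25724116,  60.        ]), array([ 497.6313375 , -158.82365242,   60.        ])]
trans [9.89, -0.173, 8.655] rot [-0.0, 0.497, 0.0] tcp [ 232.3 -580.2  231.3] clk 1.05
```

>>> jog_arm(translation=[[3,-0.8,3],[5,-0.8,4.5],[9.9,-0.2,8.6],[9.9,-0.2,8.6],[9.9,-0.2,8.6],[9.9,-0.2,8.6],[9.9,-0.2,8.6],[9.9,-0.2,8.6],[9.9,-0.2,8.6],[9.9,-0.2,8.6],[9.9,-0.2,8.6],[9.9,-0.2,8.6],[9.9,-0.2,8.6],[9.9,-0.2,8.6],[9.9,-0.2,8.6],[9.9,-0.2,8.6],[9.9,-0.2,8.6],[9.9,-0.2,8.6],[9.9,-0.2,8.6],[9.9,-0.2,8.6]], rot=[[0,0.5,0],[0,0.5,0],[0,0.5,0],[0,0.5,0],[0,0.5,0],[0,0.5,0],[0,0.5,0],[0,0.5,0],[0,0.5,0],[0,0.5,0],[0,0.5,0],[0,0.5,0],[0,0.5,0],[0,0.5,0],[0,0.5,0],[0,0.5,0],[0,0.5,0],[0,0.5,0],[0,0.5,0],[0,0.5,0]], gripper=[1,1,1,1,1,1,1,1,1,1,1,1,1,1,1,1,1,1,1,1])

```text
clock: 3.05
position: [531.9, 2.3, 241.5]
ee_rot: [-0.699, -0.109, 0.109, 0.699]
contact_force: [0.5, -1.0, 0.4]
gripper_width: 84.9
```

```bash
python3 - <<'E'
from h import *
d=look("wrist",["case","knob_top","lock_fin","keyhole"]);save(d,"w1.png")
print(d["T"].round(3).tolist())
import pickle;pickle.dump({k:d[k] for k in("T","K","D","frame")},open("w1.pkl","wb"))
E
```

```text
wrist case 0.93 [562.9  21.3  54.2]
wrist knob_top 0.82 [575.8  89.8  67.7]
wrist lock_fin 0.64 [502.8  68.3  69.3]
wrist keyhole 0.77 [608.2 -41.6  58.2]
[[-0.305, 0.908, 0.287, 459.244], [0.952, 0.291, 0.092, -21.018], [0.0, 0.302, -0.953, 384.616], [0.0, 0.0, 0.0, 1.0]]
```

View pics/w1.png

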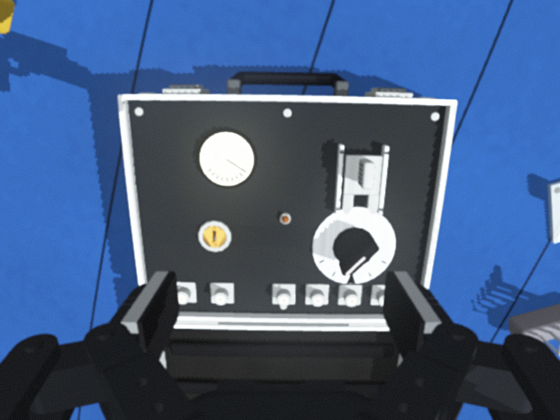

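The wrist view from over the case shows the knob at (354,247) with its nose low-left near (345,272), the fin at (367,173), the key slot at (214,237) and the near rim corners at (120,97) and (456,101). I'll zoom in for accuracy.

```bash
python3 - <<'E'
import cv2,pickle,numpy as np
d=pickle.load(open("w1.pkl","rb"));f=d["frame"][:,:,::-1]
a=cv2.resize(f[140:290,300:410],None,fx=4,fy=4,interpolation=cv2.INTER_CUBIC)
b=cv2.resize(f[215:260,185:245],None,fx=5,fy=5,interpolation=cv2.INTER_CUBIC)
c1=cv2.resize(f[85:120,105:145],None,fx=4,fy=4,interpolation=cv2.INTER_CUBIC)
c2=cv2.resize(f[85:120,435:475],None,fx=4,fy=4,interpolation=cv2.INTER_CUBIC)
o=np.zeros((600,760,3),np.uint8);o[:600,:440]=a;o[:225,450:750]=b;o[240:380,450:610]=c1;o[400:540,450:610]=c2
cv2.imwrite("pics/w1z.png",o)
E
```

```text
(no output)
```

View pics/w1z.png

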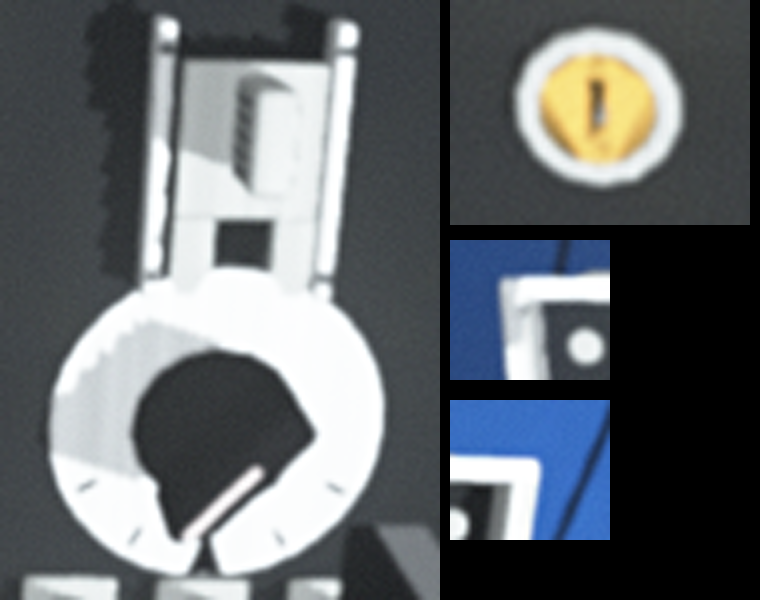

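```bash
python3 - <<'E'
from h import *
import pickle
from scipy.optimize import least_squares
d=pickle.load(open("w1.pkl","rb"))
P=np.array([[-115,-150,60],[-115,150,60],[20,-70,56]]);U=np.array([[118.2,94.7],[457.5,99.5],[214.7,236]])
W=np.array([1,1,2.])
def tf(q,P): return np.c_[P[:,0]*np.cos(q[2])-P[:,1]*np.sin(q[2])+q[0],P[:,0]*np.sin(q[2])+P[:,1]*np.cos(q[2])+q[1],P[:,2]]
f=lambda q:((proj(d,tf(q,P))-U)*W[:,None]).ravel()
r=least_squares(f,[560,20,.31]);q=r.x;print(q,np.degrees(q[2]),r.fun.round(1))
np.save("case.npy",q)
for n,p in dict(knob=[30,70,85],key=[20,-70,56],wedge=[62,70,52]).items(): print(n,tf(q,np.array([p],float)).round(1),proj(d,tf(q,np.array([p],float))).round(1))
print("keyhole px",px2z(d,(214.5,235.8),56))
a,b=px2z(d,(346.25,274.5),85),px2z(d,(365.5,257.5),85);v=a-b
print(a,b,"line yaw deg",np.degrees(np.arctan2(v[1],v[0])),"rel",np.degrees(np.arctan2(v[1],v[0])-q[2]))
fin=px2z(d,(368.5,174.5),86)
c,s=np.cos(q[2]),np.sin(q[2]);Rc=np.array([[c,s],[-s,c]])
for w in (a,b,fin,px2z(d,(351.75,278.75),52)): print("case",(Rc@(w[:2]-q[:2])).round(1))
print("fin",fin)
# annotate overlay
E
```

```text
[5.67281159e+02 1.89820560e+01 2.95455555e-01] 16.92835633361729 [ 0.3 -0.5 -0.8 -0.   0.3  0.3]
knob [[575.6  94.7  85. ]] [[361.2 259.9]]
key [[606.8 -42.2  56. ]] [[214.8 236.1]]
wedge [[606.2 104.   52. ]] [[351.8 273.8]]
keyhole px [606.55870295 -42.55909781  56.        ]
[593.8778167   86.87505109  85.        ] [572.07678808  97.59698704  85.        ] line yaw deg -26.18836168072385 rel -43.116718014341146
case [45.2 57.2]
case [27.5 73.8]
case [-50.9  69.3]
case [67.8 70.4]
fin [498.4124257   70.50504071  86.        ]
```

```bash
python3 - <<'E'
from h import *
go([575.6,94.7,61.5],np.radians(-26.2))
E
```

```text
trans [1.392, 3.596, 1.481] rot [-0.0, 5.502, 0.0] tcp [532.    2.9 241.3] clk 3.3
```

>>> jog_arm(translation=[[1.39,1.0,1.48],[1.39,1.0,1.48],[1.39,1.0,1.48],[1.39,1.5,1.48],[1.39,1.8,1.48],[1.39,1.8,1.48],[1.39,1.8,1.48],[1.39,2.2,1.48],[1.39,2.6,1.48],[1.39,3.0,1.48],[1.39,3.3,1.48],[1.39,3.5,1.48],[1.39,3.6,1.48],[1.39,3.6,1.48],[1.39,3.6,1.48],[1.39,3.6,1.48],[1.39,3.6,1.48]], rot=[[0,1,0],[0,2,0],[0,3,0],[0,4,0],[0,5,0],[0,5.5,0],[0,5.5,0],[0,5.5,0],[0,5.5,0],[0,5.5,0],[0,5.5,0],[0,5.5,0],[0,5.5,0],[0,5.5,0],[0,5.5,0],[0,5.5,0],[0,5.5,0]], gripper=[0.45,0.45,0.45,0.45,0.45,0.45,0.45,0.45,0.45,0.45,0.45,0.45,0.45,0.45,0.45,0.45,0.45])

```text
clock: 5.0
position: [576.0, 94.8, 62.1]
ee_rot: [-0.688, 0.16, -0.161, 0.689]
contact_force: [1.1, 0.0, 0.5]
gripper_width: 38.4
```

Close on the knob (watching forces).

>>> jog_arm(translation=[[0,0,0],[0,0,0],[0,0,0],[0,0,0],[0,0,0],[0,0,0]], rot=[[0,0,0],[0,0,0],[0,0,0],[0,0,0],[0,0,0],[0,0,0]], gripper=[0.3,0.2,0.1,0.05,0.05,0.05])

```text
clock: 5.6
position: [575.4, 93.9, 62.5]
ee_rot: [0.689, -0.16, 0.16, -0.688]
contact_force: [-2.1, -3.1, 6.1]
gripper_width: 10.7
```

```bash
python3 - <<'E'
from h import *
q=np.load("case.npy");go([575.6,94.7,62],q[2])
s=arm.read_state();print(s["contact_force"],s["wrist_torque"],s["gripper_width"])
E
```

```text
trans [-0.003, 0.01, 0.017] rot [0.006, -5.388, -0.0] tcp [575.4  93.9  62.5] clk 5.6
[-2.14853637 -3.07488427  6.08379068] [-1.17702428  0.69350233  0.05927345] 10.653448294325939
```

>>> jog_arm(translation=[[0,0,0],[0,0,0],[0,0,0],[0,0,0],[0,0,0],[0,0,0],[0,0,0],[0,0,0],[0,0,0],[0,0,0],[0,0,0],[0,0,0]], rot=[[0,-0.6,0],[0,-1.2,0],[0,-1.8,0],[0,-2.4,0],[0,-3,0],[0,-3.6,0],[0,-4.2,0],[0,-4.8,0],[0,-5.4,0],[0,-5.4,0],[0,-5.4,0],[0,-5.4,0]], gripper=[0.05,0.05,0.05,0.05,0.05,0.05,0.05,0.05,0.05,0.05,0.05,0.05])

```text
clock: 6.8
position: [575.3, 93.7, 62.5]
ee_rot: [0.7, 0.104, -0.104, -0.699]
contact_force: [-1.0, -3.0, 1.9]
gripper_width: 10.9
```

```bash
python3 - <<'E'
from h import *
q=np.load("case.npy");go([575.6,94.7,62],q[2])
s=arm.read_state();print(s["contact_force"],s["wrist_torque"],s["gripper_width"])
E
```

```text
trans [0.011, 0.011, 0.017] rot [0.006, 0.002, -0.003] tcp [575.3  93.7  62.5] clk 6.8
[-0.99663702 -2.9665227   1.93972632] [-0.70621061  0.30454772 -0.06220043] 10.919280734053658
```

>>> jog_arm(translation=[[0,0,0],[0,0,0],[0,0,0],[0,-0.3,0],[0,-0.8,0],[-0.5,-1.6,0],[-1.2,-2.4,0],[-1.6,-2.4,0],[-1.6,-2.4,0],[-1.6,-2.4,0],[-1.6,-2.4,0]], rot=[[0,0,0],[0,0,0],[0,0,0],[0,0,0],[0,0,0],[0,0,0],[0,0,0],[0,0,0],[0,0,0],[0,0,0],[0,0,0]], gripper=[0.3,0.4,0.4,0.4,0.4,0.4,0.4,0.4,0.4,0.4,0.4])

```text
clock: 7.9
position: [499.3, 70.8, 182.1]
ee_rot: [0.7, 0.104, -0.104, -0.699]
contact_force: [-0.3, -0.4, 0.1]
gripper_width: 34.0
```

```bash
python3 - <<'E'
from h import *
import pickle
d=look("wrist",["knob_top","lock_fin"])
pickle.dump({k:d[k] for k in("T","K","D","frame")},open("w2.pkl","wb"))
q=np.load("case.npy");c,s=np.cos(q[2]),np.sin(q[2])
def tc(x,y,z): return [c*x-s*y+q[0],s*x+c*y+q[1],z]
print(proj(d,[tc(30,70,85),tc(52,70,85),tc(62,70,52),tc(-50.9,69.3,86)]))
p=proj(d,[tc(0,70,70)])[0].astype(int);x0=max(0,min(560-200,p[0]-100));y0=max(0,min(220,p[1]-100));print(x0,y0)
save({"frame":cv2.resize(d["frame"][y0:y0+200,x0:x0+200],None,fx=3,fy=3,interpolation=cv2.INTER_CUBIC)},"w2z.png")
E
```

```text
wrist knob_top 0.79 [571.9  90.9  56.3]
wrist knob_top 0.34 [600.7 387.7  27.1]
wrist lock_fin 0.66 [503.2  69.2  67.7]
wrist lock_fin 0.28 [574.8  90.6  55. ]
[[281.55941225 305.96458872]
 [281.52858458 329.68429881]
 [281.45038376 316.14543938]
 [280.68520991 206.86556069]]
181 162
```

View pics/w2z.png

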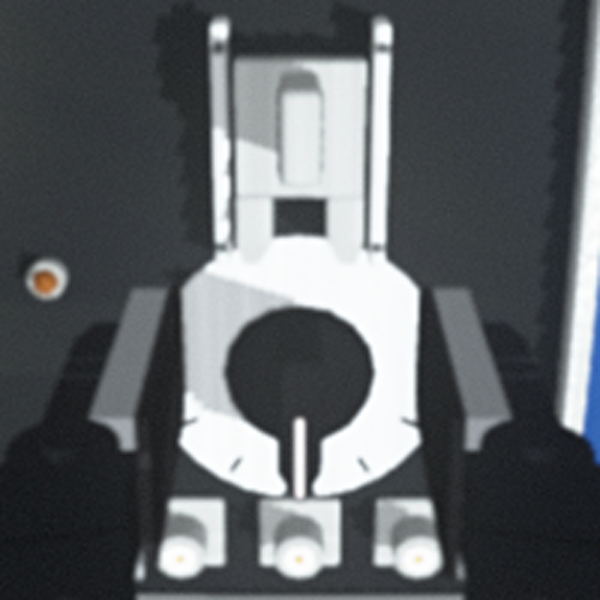

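The pointer line (299,455 in the crop) now runs straight to the wedge, so it's aligned. The fin top centre is at crop (302,138), which is (281.7,208) in the full image.

```bash
python3 - <<'E'
from h import *
import pickle
d=pickle.load(open("w2.pkl","rb"));q=np.load("case.npy")
p=px2z(d,(281.7,208),86);print(p)
c,s=np.cos(q[2]),np.sin(q[2]);print(np.array([[c,s],[-s,c]])@(p[:2]-q[:2]))
go([p[0],p[1],67.5],q[2])
E
```

```text
[498.99861138  71.38249382  86.        ]
[-50.06610309  70.01212393]
trans [0.004, 2.284, 0.017] rot [0.008, 0.002, -0.014] tcp [499.2  70.7 181.7] clk 8.05
```

>>> jog_arm(translation=[[0,0.8,0.02],[0,1.4,0.02],[0,1.8,0.02],[0,2.1,0.02],[0,2.28,0.02],[0,2.28,0.02],[0,2.28,0.02],[0,2.28,0.02],[0,2.28,0.02],[0,2.28,0.02],[0,2.28,0.02],[0,2.28,0.02]], rot=[[0,0,0],[0,0,0],[0,0,0],[0,0,0],[0,0,0],[0,0,0],[0,0,0],[0,0,0],[0,0,0],[0,0,0],[0,0,0],[0,0,0]], gripper=[0.4,0.4,0.4,0.4,0.4,0.4,0.4,0.3,0.2,0.1,0.03,0.03])

```text
clock: 9.25
position: [499.4, 70.9, 68.7]
ee_rot: [0.7, 0.104, -0.104, -0.699]
contact_force: [0.9, -5.3, 4.1]
gripper_width: 8.5
```

>>> jog_arm(translation=[[0.05,0,0],[0.1,0,0],[0.16,0,0],[0.22,0,0],[0.28,0,0],[0.34,0,0],[0.4,0,0],[0.46,0,0],[0.5,0,0],[0.5,0,0]], rot=[[0,0,0],[0,0,0],[0,0,0],[0,0,0],[0,0,0],[0,0,0],[0,0,0],[0,0,0],[0,0,0],[0,0,0]], gripper=[0.03,0.03,0.03,0.03,0.03,0.03,0.03,0.03,0.03,0.03])

```text
clock: 10.25
position: [524.0, 78.3, 68.8]
ee_rot: [0.7, 0.105, -0.104, -0.699]
contact_force: [0.8, -4.7, 2.0]
gripper_width: 8.3
```

>>> jog_arm(translation=[[0.03,0,0],[0.06,0,0],[0.09,0,0],[0.12,0,0],[0.12,0,0]], rot=[[0,0,0],[0,0,0],[0,0,0],[0,0,0],[0,0,0]], gripper=[0.03,0.03,0.03,0.03,0.03])

```text
clock: 10.75
position: [530.0, 80.1, 68.8]
ee_rot: [0.7, 0.105, -0.104, -0.699]
contact_force: [-0.1, -4.3, 2.4]
gripper_width: 8.2
```

>>> jog_arm(translation=[[0.02,0,0],[0.04,0,0],[0.06,0,0],[0.06,0,0]], rot=[[0,0,0],[0,0,0],[0,0,0],[0,0,0]], gripper=[0.03,0.03,0.03,0.03])

```text
clock: 11.15
position: [533.1, 81.1, 68.8]
ee_rot: [0.7, 0.105, -0.104, -0.699]
contact_force: [-0.2, -3.7, 3.5]
gripper_width: 8.3
```

>>> jog_arm(translation=[[0.02,0,0],[0.04,0,0],[0.06,0,0],[0.06,0,0]], rot=[[0,0,0],[0,0,0],[0,0,0],[0,0,0]], gripper=[0.03,0.03,0.03,0.03])

```text
clock: 11.55
position: [533.3, 81.1, 68.7]
ee_rot: [0.7, 0.102, -0.106, -0.698]
contact_force: [-7.5, -3.4, 8.3]
gripper_width: 8.3
```

>>> jog_arm(translation=[[0.05,0,0],[0.1,0,0],[0.1,0,0]], rot=[[0,0,0],[0,0,0],[0,0,0]], gripper=[0.03,0.03,0.03])

```text
clock: 11.85
position: [533.4, 81.1, 68.7]
ee_rot: [0.701, 0.098, -0.109, -0.698]
contact_force: [-11.7, -3.3, 13.6]
gripper_width: 8.4
```

>>> jog_arm(translation=[[0,0,0],[0,0,0],[0,0,0],[0,-0.4,0],[0,-1,0],[-0.3,-1.8,0],[-0.8,-2.5,0],[-0.8,-2.5,0],[-0.8,-2.5,0],[-0.8,-2.5,0]], rot=[[0,0,0],[0,0,0],[0,0,0],[0,0,0],[0,0,0],[0,0,0],[0,0,0],[0,0,0],[0,0,0],[0,0,0]], gripper=[0.2,0.4,0.4,0.4,0.4,0.4,0.6,0.8,0.8,0.8])

```text
clock: 12.85
position: [496.9, 70.6, 193.3]
ee_rot: [0.701, 0.098, -0.11, -0.698]
contact_force: [1.2, 0.6, -0.3]
gripper_width: 68.3
```

```bash
python3 - <<'E'
from h import *
import pickle
d=look("wrist",["knob_top","lock_fin"])
pickle.dump({k:d[k] for k in("T","K","D","frame")},open("w3.pkl","wb"))
q=np.load("case.npy");c,s=np.cos(q[2]),np.sin(q[2])
def tc(x,y,z): return [c*x-s*y+q[0],s*x+c*y+q[1],z]
print(proj(d,[tc(30,70,85),tc(-14,70,86),tc(20,-70,56)]))
a=cv2.resize(d["frame"][150:340,190:380],None,fx=2.5,fy=2.5,interpolation=cv2.INTER_CUBIC)
p=proj(d,[tc(20,-70,56)])[0].astype(int);print(a.shape,p)
x0=max(0,p[0]-30);b=cv2.resize(d["frame"][p[1]-30:p[1]+30,x0:x0+60],None,fx=5,fy=5,interpolation=cv2.INTER_CUBIC)
o=np.zeros((475,790,3),np.uint8);o[:,:475]=a;o[:b.shape[0],485:485+b.shape[1]]=b;print(x0,p[1]-30)
save({"frame":o},"w3z.png")
d2=cam("top");pickle.dump({k:d2[k] for k in("T","K","D","frame")},open("t2.pkl","wb"))
go([440,335,230],np.radians(0))
E
```

```text
wrist knob_top 0.89 [577.3  90.7  69.4]
wrist lock_fin 0.8 [534.1  80.3  66.8]
[[281.25035776 303.4878692 ]
 [281.23111535 253.87284652]
 [123.45212242 274.55756043]]
(475, 475, 3) [123 274]
93 244
trans [0.435, -0.763, 5.394] rot [0.04, 2.111, -0.128] tcp [496.9  70.3 193. ] clk 13.05
```

View pics/w3z.png

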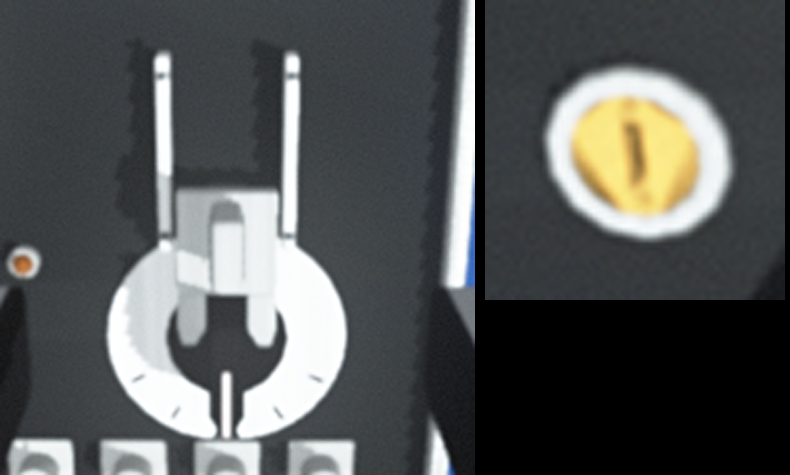

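The lock is home: its arms are either side of the tail and the fin top is at crop (228,255). The pointer is still on the wedge. Next, a look at the key.

>>> jog_arm(translation=[[0.4,-0.8,0.8],[0.4,-0.8,1.8],[0.4,-0.8,2.8],[0.4,-0.8,3.8],[0.4,-0.8,4.6],[0.4,-0.8,5.1],[0.4,-0.8,5.4],[0.4,-0.8,5.4],[0.4,-0.8,5.4],[0.4,-0.8,5.4],[0.4,-0.8,5.4]], rot=[[0,0.5,0],[0,1,0],[0,2.1,-0.1],[0,2.1,-0.1],[0,2.1,-0.1],[0,2.1,-0.1],[0,2.1,-0.1],[0,2.1,-0.1],[0,2.1,-0.1],[0,2.1,-0.1],[0,2.1,-0.1]], gripper=[0.8,0.8,0.8,0.8,0.8,0.8,0.8,0.8,0.8,0.8,0.8])

```text
clock: 14.15
position: [438.7, 333.7, 232.0]
ee_rot: [0.709, -0.001, -0.001, -0.705]
contact_force: [0.3, -1.1, -0.6]
gripper_width: 67.9
```

```bash
python3 - <<'E'
from h import *
import pickle
d=look("wrist",["key","key_head","stand"])
pickle.dump({k:d[k] for k in("T","K","D","frame")},open("w4.pkl","wb"))
p=proj(d,[[461,346,40]])[0].astype(int);x0=max(0,min(430,p[0]-65));y0=max(0,min(290,p[1]-65));print(x0,y0)
save({"frame":cv2.resize(d["frame"][y0:y0+130,x0:x0+130],None,fx=4.5,fy=4.5,interpolation=cv2.INTER_CUBIC)},"w4z.png")
E
```

```text
wrist key 0.87 [461.4 351.   68.6]
wrist key_head 0.92 [458.6 350.3  69.4]
wrist stand 0.95 [455.4 351.4   3.8]
229 135
```

View pics/w4z.png

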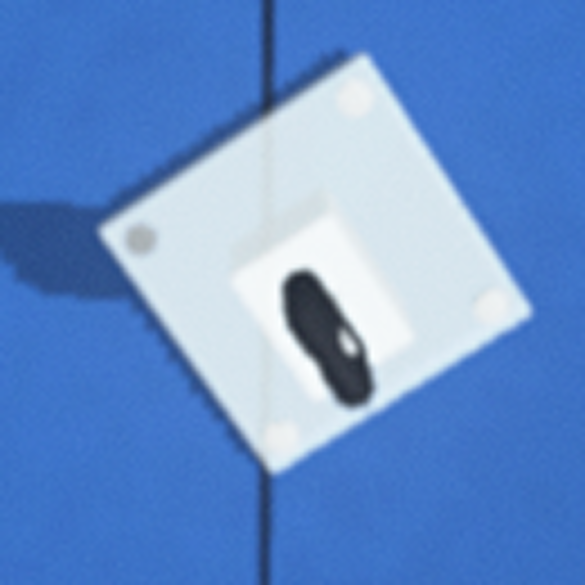

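The stand shows foot corners at crop (98,229), (365,53), (532,313), (275,473), and the black key head near (328,338). I'll fit the foot corners and the head silhouette.

```bash
python3 - <<'E'
from h import *
import pickle
from scipy.optimize import minimize,least_squares
d=pickle.load(open("w4.pkl","rb"))
cc=np.array([(98,229),(365,53),(532,313),(275,473)])/4.5+np.array([229,135])-.4
w=np.array([px2z(d,p,6) for p in cc]);print(w.round(1).tolist(),[np.linalg.norm(w[i]-w[i-1]).round(1) for i in range(4)])
ctr=w.mean(0);e=[np.degrees(np.arctan2(*(w[(i+1)%4]-w[i])[1::-1]))%90 for i in range(4)];print("ctr",ctr,"edges",e)
b=np.array([(232,280),(338,210),(413,337)])/4.5+np.array([229,135])-.4
wb=np.array([px2z(d,p,36) for p in b]);print("block",wb.round(1).tolist(),"centre",(wb[0]+wb[2])/2*0+ (wb[0]+wb[2])/2)
v=wb[2]-wb[1];print("long yaw",np.degrees(np.arctan2(v[1],v[0])),np.linalg.norm(v),np.linalg.norm(wb[1]-wb[0]))
g=d["frame"].astype(int);m=(g.max(2)<95);m[:230-60]=0
lab=cv2.connectedComponents(m.astype(np.uint8))[1];i=lab[210,302];
cx=(np.array([328,338])/4.5+[229,135]).astype(int)
vals=lab[cx[1]-8:cx[1]+8,cx[0]-8:cx[0]+8];i=np.bincount(vals[vals>0]).argmax();m=(lab==i).astype(np.uint8)
m=cv2.morphologyEx(m,cv2.MORPH_CLOSE,np.ones((5,5)));print("area",m.sum())
S=4
M=cv2.resize(m,None,fx=S,fy=S,interpolation=cv2.INTER_LINEAR)
def hull(q):
    c,s=np.cos(q[2]),np.sin(q[2]);P=[]
    for x in(-13.5,13.5):
        for y in(-4.5,4.5):
            for z in(41,71):P.append([q[0]+c*x-s*y,q[1]+s*x+c*y,z])
    return cv2.convexHull(((proj(d,P)+.5)*S).astype(np.float32))
def cost(q):
    o=np.zeros_like(M);cv2.fillPoly(o,[hull(q).astype(np.int32)],1);return 1-(o&M).sum()/max(1,(o|M).sum())
best=min((minimize(cost,[460,350,y],method="Nelder-Mead",options=dict(initial_simplex=[[460,350,y],[464,350,y],[460,354,y],[460,350,y+.15]])) for y in np.radians([20,40,60])),key=lambda r:r.fun)
print(best.x,np.degrees(best.x[2]),best.fun)
np.save("key.npy",best.x)
E
```

```text
[[454.3, 300.4, 6.0], [412.8, 362.5, 6.0], [474.9, 404.1, 6.0], [516.3, 342.7, 6.0]] [np.float64(75.0), np.float64(74.7), np.float64(74.7), np.float64(74.1)]
ctr [464.55628632 352.42542426   6.        ] edges [np.float64(33.744822616667136), np.float64(33.79510231938097), np.float64(34.02665086954956), np.float64(34.24109556381407)]
block [[458.3, 332.3, 36.0], [442.6, 355.2, 36.0], [471.4, 372.3, 36.0]] centre [464.83109686 352.30239327  36.        ]
long yaw 30.779648136369584 33.483026242698045 27.78118997590998
area 250
[4.65759502e+02 3.52495088e+02 3.78974865e-01] 21.713660280283204 0.42737183264584566
```

```bash
python3 - <<'E'
from h import *
import pickle
d=pickle.load(open("w4.pkl","rb"))
x0,y0=269,180
f=d["frame"][y0:y0+60,x0:x0+50,::-1].copy()
print(d["frame"][y0:y0+60:3,x0:x0+50:3].max(2))
S=9
base=cv2.resize(f,None,fx=S,fy=S,interpolation=cv2.INTER_CUBIC)
out=[base.copy()]
im=base.copy()
for yaw,col in((22,(0,0,255)),(34,(0,255,0))):
    c,s=np.cos(np.radians(yaw)),np.sin(np.radians(yaw))
    for z in(41,71):
        P=[[464.7+c*x-s*y,352.4+s*x+c*y,z] for x,y in((-13.5,-4.5),(13.5,-4.5),(13.5,4.5),(-13.5,4.5))]
        p=((proj(d,P)-[x0,y0]+.5)*S).astype(np.int32);cv2.polylines(im,[p],True,col,1)
out=np.hstack([base[:, :400],im[:,:400]]);print(out.shape);cv2.imwrite("pics/w4o.png",out)
E
```

```text
[[237 238 237 238 237 239 229 235 235 228 227 236 239 238 238 238 238]
 [238 238 238 238 238 238 229 228 228 227 235 245 238 237 238 238 238]
 [237 238 239 238 238 234 226 226 228 242 250 250 243 238 238 238 237]
 [238 238 238 238 230 227 222 234 246 249 250 249 248 239 238 238 237]
 [238 238 237 237 228 229 241 249 249 249 250 249 249 246 238 238 237]
 [237 237 239 238 237 248 248 250 199 117 229 250 249 249 242 238 237]
 [238 238 238 238 246 249 248 249  61  63  73 248 249 249 249 238 238]
 [238 238 237 238 238 248 247 249  62  65  62 113 249 249 249 247 238]
 [237 237 237 237 238 240 247 249  68  69  68  62 206 250 249 249 242]
 [238 237 237 237 238 238 240 251 112  65  71  66  99 245 249 248 249]
 [236 237 238 238 238 237 229 247 246  67  69  70 201 128 250 249 249]
 [167 238 238 238 239 238 229 238 250 201  60  72 109 120 248 247 240]
 [158 201 238 238 237 238 229 237 243 251 184  63  73  62 192 238 237]
 [195 141 229 239 238 237 230 236 237 246 248  69  70  73 132 239 242]
 [204 172 151 239 239 238 228 238 238 239 248 204  60  66 147 246 239]
 [203 204 166 180 240 239 230 236 237 238 237 239 194 180 237 227 199]
 [205 207 198 163 218 239 228 233 239 238 238 242 244 235 201 197 200]
 [202 202 204 193 141 235 229 240 243 240 243 240 215 199 201 200 200]
 [199 201 201 205 168 164 231 239 242 245 227 205 202 203 202 201 199]
 [201 202 200 200 202 177 170 245 237 207 199 200 203 202 204 200 199]]
(540, 800, 3)
```

View pics/w4o.png

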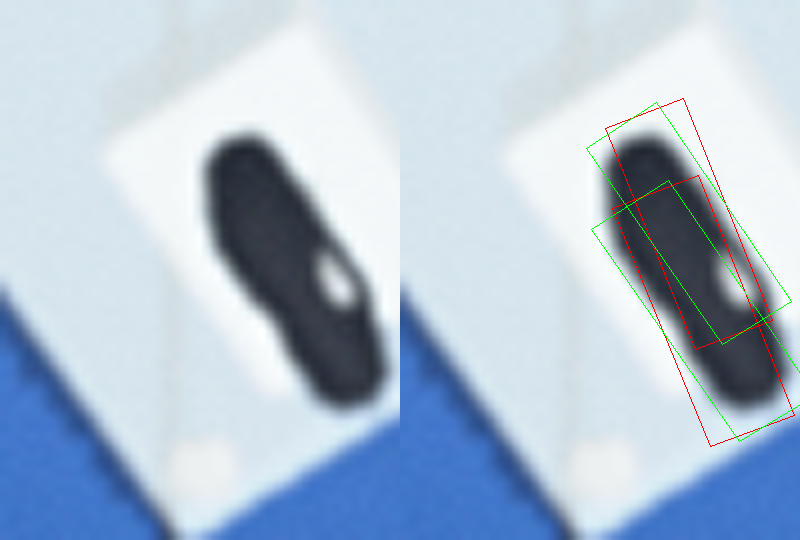

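The head is a rounded plate, which is why the box model fits poorly. I'll refit with a superellipse.

```bash
python3 - <<'E'
from h import *
import pickle
from scipy.optimize import minimize
d=pickle.load(open("w4.pkl","rb"));S=8;x0,y0=269,180
g=cv2.resize(d["frame"][y0:y0+60,x0:x0+50].max(2),None,fx=S,fy=S,interpolation=cv2.INTER_CUBIC)
m=(g<155).astype(np.uint8);n,lab,st,_=cv2.connectedComponentsWithStats(m);i=lab[200,240] ;M=(lab==i).astype(np.uint8)
ct=cv2.findContours(M,cv2.RETR_EXTERNAL,cv2.CHAIN_APPROX_NONE)[0];cv2.fillPoly(M,ct,1);print(i,M.sum()/S**2)
th=np.linspace(0,2*np.pi,60)
def model(q):
    c,s=np.cos(q[2]),np.sin(q[2]);o=np.zeros_like(M);e=2/q[3]
    X=13.5*np.sign(np.cos(th))*abs(np.cos(th))**e;Z=56+15*np.sign(np.sin(th))*abs(np.sin(th))**e
    P=[[q[0]+c*x-s*y,q[1]+s*x+c*y,z] for y in(-4.5,4.5) for x,z in zip(X,Z)]
    u=(proj(d,P)-[x0,y0]+.5)*S
    cv2.fillPoly(o,[cv2.convexHull(u.astype(np.float32)).astype(np.int32)],1);return o
def cost(q):
    if not 1.5<q[3]<8:return 1
    o=model(q);return 1-(o&M).sum()/(o|M).sum()
for y in np.radians([20,30,40]):
    x=[464,352,y,2.5];r=minimize(cost,x,method="Nelder-Mead",options=dict(initial_simplex=[x]+[list(np.array(x)+dd) for dd in np.diag([3,3,.15,1])],maxiter=200))
    print(r.x.round(2),np.degrees(r.x[2]),r.fun)
E
```

```text
1 325.1875
[4.6506e+02 3.5232e+02 4.5000e-01 3.1600e+00] 25.945397130947807 0.17236751128645222
[4.6498e+02 3.5236e+02 4.6000e-01 2.9700e+00] 26.234492782668397 0.17399461620034262
[4.6509e+02 3.5230e+02 4.6000e-01 3.1300e+00] 26.12762844851319 0.17389538661468484
```

```bash
python3 - <<'E'
from h import *
print(arm.read_state()["joints"].round(3))
go([465,352.4,39],np.radians(28))
E
```

```text
[ 9.460e-01  2.620e-01 -1.700e-01  1.000e-03 -1.145e+00 -2.517e+00]
trans [0.541, 3.857, 0.385] rot [0.036, -3.496, -0.031] tcp [438.5 334.3 232.1] clk 14.35
```

>>> jog_arm(translation=[[0.54,0.5,0.39],[0.54,1.3,0.39],[0.54,2,0.39],[0.54,2.5,0.39],[0.54,3,0.39],[0.54,3.4,0.39],[0.54,3.7,0.39],[0.54,3.86,0.39],[0.54,3.86,0.39],[0.54,3.86,0.39],[0.54,3.86,0.39]], rot=[[0,-1,0],[0,-2,0],[0,-3,0],[0.04,-3.5,-0.03],[0.04,-3.5,-0.03],[0.04,-3.5,-0.03],[0.04,-3.5,-0.03],[0.04,-3.5,-0.03],[0.04,-3.5,-0.03],[0.04,-3.5,-0.03],[0.04,-3.5,-0.03]], gripper=[0.5,0.5,0.5,0.5,0.5,0.5,0.5,0.5,0.5,0.5,0.5])

```text
clock: 15.45
position: [465.5, 353.2, 40.0]
ee_rot: [-0.685, -0.172, 0.171, 0.687]
contact_force: [0.4, 0.0, -0.3]
gripper_width: 42.5
```

>>> jog_arm(translation=[[0,0,0],[0,0,0],[0,0,0],[0,0,0],[0,0,0],[0,0,0],[0,0,0]], rot=[[0,0,0],[0,0,0],[0,0,0],[0,0,0],[0,0,0],[0,0,0],[0,0,0]], gripper=[0.35,0.25,0.15,0.1,0.05,0.02,0.02])

```text
clock: 16.15
position: [465.6, 353.4, 40.3]
ee_rot: [-0.685, -0.172, 0.171, 0.687]
contact_force: [-0.8, 0.1, 4.1]
gripper_width: 8.1
```

```bash
python3 - <<'E'
from h import *
q=np.load("case.npy")
go([606.7,-42.4,112],q[2])
E
```

```text
trans [-1.229, -1.449, -8.311] rot [-0.012, 1.39, 0.017] tcp [465.6 353.4  40.3] clk 16.15
```

>>> jog_arm(translation=[[0,-0.4,0],[0,-1,0],[0,-2,0],[0,-2.8,0],[-0.3,-2.8,-1],[-0.5,-2.8,-2],[-0.7,-2.8,-3],[-0.8,-2.8,-4],[-0.9,-2.8,-5],[-1,-2.8,-6],[-1.1,-2.8,-7],[-1.23,-2.6,-7.9],[-1.23,-2.2,-8.31],[-1.23,-1.8,-8.31],[-1.23,-1.45,-8.31],[-1.23,-1.45,-8.31],[-1.23,-1.45,-8.31],[-1.23,-1.45,-8.31],[-1.23,-1.45,-8.31]], rot=[[0,0,0],[0,0,0],[0,0,0],[0,0,0],[0,0.3,0],[0,0.6,0],[0,1,0],[0,1.39,0],[0,1.39,0],[0,1.39,0],[0,1.39,0],[0,1.39,0],[0,1.39,0],[0,1.39,0],[0,1.39,0],[0,1.39,0],[0,1.39,0],[0,1.39,0],[0,1.39,0]], gripper=[0.02,0.02,0.02,0.02,0.02,0.02,0.02,0.02,0.02,0.02,0.02,0.02,0.02,0.02,0.02,0.02,0.02,0.02,0.02])

```text
clock: 18.05
position: [607.3, -42.0, 113.4]
ee_rot: [-0.699, -0.106, 0.103, 0.7]
contact_force: [-0.7, -0.6, 0.5]
gripper_width: 8.0
```

```bash
python3 - <<'E'
from h import *
import pickle
q=np.load("case.npy");go([606.7,-42.4,112],q[2])
d=look("wrist",["key","key_head","keyhole"])
pickle.dump({k:d[k] for k in("T","K","D","frame")},open("w5.pkl","wb"))
T=d["T"];s=arm.read_state();p0=s["position"];Rm=R.from_quat(s["ee_rot"])
kh=[606.7,-42.4,56]
print("kh px",proj(d,[kh]),"tip px",proj(d,[p0+Rm.apply(v) for v in([0,28,0],[5,24,0],[-5,24,0],[0,4,0])]))
sc=cam("scene");pickle.dump({k:sc[k] for k in("T","K","D","frame")},open("s5.pkl","wb"))
print("scene kh",proj(sc,[kh]),"tip",proj(sc,[p0+Rm.apply([0,28,0])]))
pu=proj(d,[kh])[0].astype(int);y0=min(270,max(0,pu[1]-75));a=cv2.resize(d["frame"][y0:y0+150,pu[0]-60:pu[0]+60],None,fx=3.5,fy=3.5,interpolation=cv2.INTER_CUBIC);print("a",pu[0]-60,y0)
ps=proj(sc,[kh])[0].astype(int);b=cv2.resize(sc["frame"][ps[1]-40:ps[1]+25,ps[0]-30:ps[0]+30],None,fx=6,fy=6,interpolation=cv2.INTER_CUBIC);print("b",ps-[30,40])
o=np.zeros((525,790,3),np.uint8);o[:a.shape[0],:a.shape[1]]=a;o[:b.shape[0],425:425+b.shape[1]]=b;save({"frame":o},"w5z.png")
E
```

```text
trans [-0.014, 0.027, -0.003] rot [-0.01, 0.006, 0.032] tcp [607.3 -42.  113.4] clk 18.05
wrist key 0.65 [601.9 -49.5 144.1]
wrist key_head 0.66 [598.  -46.8 141.1]
wrist keyhole 0.81 [609.8 -42.   57.7]
kh px [[280.28641431 226.16252689]] tip px [[280.67423918 246.25971312]
 [280.67321735 258.3101836 ]
 [280.678247   240.40292214]
 [280.68408977 267.50853449]]
scene kh [[249.88453293 222.79634717]] tip [[249.43989146 216.27557245]]
a 220 151
b [219 182]
```

View pics/w5z.png

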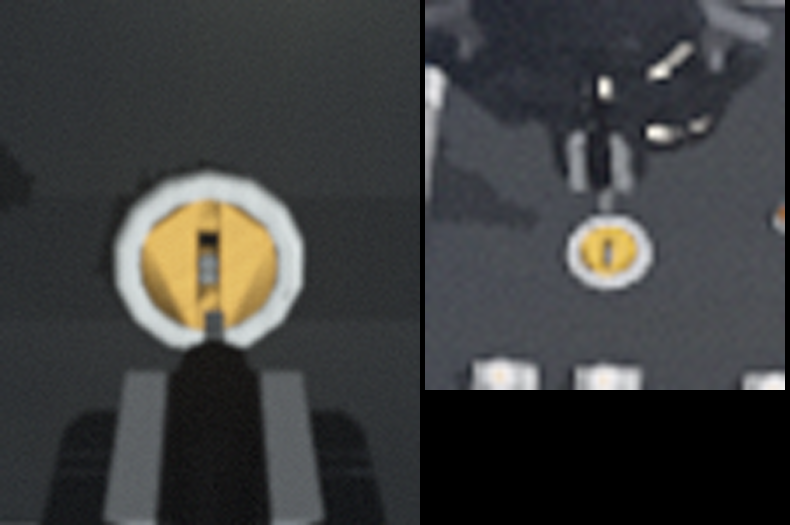

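In the wrist crop the blade tip at (214,312) lies on the slot line at (208,262), within 1 mm sideways. The scene crop agrees. I'll start inserting.

>>> jog_arm(translation=[[-0.025,0.15,-0.014],[-0.025,0.3,-0.014],[-0.025,0.42,-0.014],[-0.025,0.5,-0.014],[-0.025,0.55,-0.014],[-0.025,0.6,-0.014],[-0.025,0.64,-0.014],[-0.025,0.68,-0.014],[-0.025,0.68,-0.014]], rot=[[0,0,0.03],[0,0,0.03],[0,0,0.03],[0,0,0.03],[0,0,0.03],[0,0,0.03],[0,0,0.03],[0,0,0.03],[0,0,0.03]], gripper=[0.02,0.02,0.02,0.02,0.02,0.02,0.02,0.02,0.02])

```text
clock: 19.2
position: [607.1, -43.0, 79.1]
ee_rot: [-0.699, -0.105, 0.104, 0.7]
contact_force: [1.9, 0.9, 0.4]
gripper_width: 8.0
```

>>> jog_arm(translation=[[0,0.03,0],[0,0.05,0],[0,0.07,0],[0,0.09,0],[0,0.1,0],[0,0.11,0],[0,0.12,0],[0,0.13,0],[0,0.14,0],[0,0.15,0],[0,0.16,0],[0,0.17,0],[0,0.18,0],[0,0.19,0],[0,0.2,0],[0,0.2,0]], rot=[[0,0,0],[0,0.5,0],[0,0.5,0],[0,-0.5,0],[0,-0.5,0],[0,0.5,0],[0,0.5,0],[0,-0.5,0],[0,-0.5,0],[0,0.5,0],[0,0.5,0],[0,-0.5,0],[0,-0.5,0],[0,0.5,0],[0,0,0],[0,0,0]], gripper=[0.02,0.02,0.02,0.02,0.02,0.02,0.02,0.02,0.02,0.02,0.02,0.02,0.02,0.02,0.02,0.02])

```text
clock: 20.8
position: [607.8, -42.9, 69.2]
ee_rot: [-0.699, -0.105, 0.103, 0.7]
contact_force: [3.4, -0.2, 1.9]
gripper_width: 8.2
```

>>> jog_arm(translation=[[0,0.01,0],[0,0.02,0],[0,0.03,0],[0,0.04,0],[0,0.05,0],[0,0.06,0],[0,0.07,0],[0,0.08,0],[0,0.09,0],[0,0.1,0],[0,0.11,0],[0,0.12,0],[0,0.13,0],[0,0.14,0],[0,0.15,0],[0,0.16,0],[0,0.16,0],[0,0.16,0]], rot=[[0,0.5,0],[0,0.5,0],[0,-0.5,0],[0,-0.5,0],[0,0.5,0],[0,0.5,0],[0,-0.5,0],[0,-0.5,0],[0,0.5,0],[0,0.5,0],[0,-0.5,0],[0,-0.5,0],[0,0.5,0],[0,0.5,0],[0,-0.5,0],[0,-0.5,0],[0,0,0],[0,0,0]], gripper=[0.02,0.02,0.02,0.02,0.02,0.02,0.02,0.02,0.02,0.02,0.02,0.02,0.02,0.02,0.02,0.02,0.02,0.02])

```text
clock: 22.6
position: [607.9, -42.9, 60.9]
ee_rot: [-0.699, -0.104, 0.102, 0.7]
contact_force: [2.9, 0.1, 2.4]
gripper_width: 8.1
```

>>> jog_arm(translation=[[0,0.02,0],[0,0.04,0],[0,0.05,0],[0,0.05,0],[0,0.05,0]], rot=[[0,0.4,0],[0,-0.4,0],[0,0.4,0],[0,0,0],[0,0,0]], gripper=[0.02,0.02,0.02,0.02,0.02])

```text
clock: 23.1
position: [608.1, -42.9, 59.4]
ee_rot: [-0.699, -0.105, 0.102, 0.7]
contact_force: [1.4, 1.8, 8.5]
gripper_width: 8.1
```

>>> jog_arm(translation=[[0,0.02,0],[0,0.04,0],[0,0.06,0],[0,0.06,0],[0,0.06,0]], rot=[[0,0.5,0],[0,-0.5,0],[0,0.5,0],[0,-0.5,0],[0,0,0]], gripper=[0.02,0.02,0.02,0.02,0.02])

```text
clock: 23.6
position: [608.5, -42.8, 59.0]
ee_rot: [-0.699, -0.106, 0.103, 0.699]
contact_force: [-0.9, 1.9, 14.8]
gripper_width: 7.7
```

```bash
python3 - <<'E'
from h import *
d=cam("wrist");sc=cam("scene");kh=[606.7,-42.4,56]
p=proj(d,[kh])[0];print(p);x=int(p[0])-60;y=int(p[1])-75
a=cv2.resize(d["frame"][y:y+150,x:x+120],None,fx=3.5,fy=3.5,interpolation=cv2.INTER_CUBIC)
ps=proj(sc,[kh])[0].astype(int);b=cv2.resize(sc["frame"][ps[1]-40:ps[1]+25,ps[0]-30:ps[0]+30],None,fx=6,fy=6,interpolation=cv2.INTER_CUBIC)
o=np.zeros((525,790,3),np.uint8);o[:a.shape[0],:a.shape[1]]=a;o[:b.shape[0],425:425+b.shape[1]]=b;save({"frame":o},"w6z.png")
s=arm.read_state();p0=s["position"];Rm=R.from_quat(s["ee_rot"])
# home: shoulder top/bottom back edge; head back edge
print("crop px head-bottom@61, shoulder bottom@56:",[((proj(d,[[kh[0],kh[1],0]+Rm.apply([dx,0,0])*[1,1,0]+np.array([0,0,z])])[0]-[x,y])*3.5).round(0) for dx,z in((-7.5,56),(-7.5,61),(-13.5,76),(-12,66),(-8,61))])
print(s["wrist_torque"],s["joints"].round(2))
E
```

```text
[282.70381868 267.01955414]
crop px head-bottom@61, shoulder bottom@56: [array([213., 210.]), array([213., 227.]), array([214., 237.]), array([213., 211.]), array([213., 223.])]
[ 0.6816937   0.33975624 -0.02517076] [ 0.19  0.53 -0.24 -0.   -0.8  -1.47]
```

View pics/w6z.png

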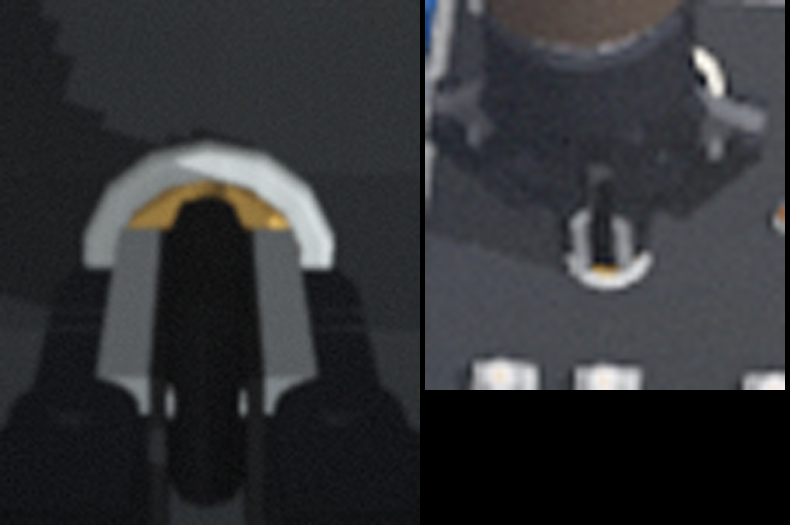

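The head is right down on the plug: brass shows only as a thin rim at crop (213,195). However, J6 is at -1.47, so a quarter turn clockwise plus play would pass its -3.1 limit. I'll let go, turn the gripper half round and regrip.

>>> jog_arm(translation=[[0,-0.04,0],[0,-0.04,0],[0,-0.04,0],[0,-0.04,0],[0,-0.3,0],[0,-0.8,0],[0,-1.6,0],[0,-1.8,0],[0,-1.8,0],[0,-1.8,0],[0,-1.8,0],[0,-1.8,0],[0,-1.8,0],[0,-1.8,0],[0,-1.8,0],[0,-1.8,0],[0,-1.8,0],[0,-1.8,0],[0,-1.8,0],[0,-1.8,0]], rot=[[0,0,0],[0,0,0],[0,0,0],[0,0,0],[0,0,0],[0,0,0],[0,-1,0],[0,-2,0],[0,-3,0],[0,-4,0],[0,-5,0],[0,-6,0],[0,-7,0],[0,-8,0],[0,-9,0],[0,-10,0],[0,-11,0],[0,-11.2,0],[0,-11.2,0],[0,-11.2,0]], gripper=[0.2,0.4,0.4,0.4,0.4,0.4,0.4,0.4,0.4,0.4,0.4,0.4,0.4,0.4,0.4,0.4,0.4,0.4,0.4,0.4])

```text
clock: 25.7
position: [608.1, -42.9, 149.3]
ee_rot: [0.425, 0.567, -0.565, -0.423]
contact_force: [0.3, 0.0, 0.6]
gripper_width: 34.3
```

```bash
python3 - <<'E'
from h import *
q=np.load("case.npy");go([607.5,-42.9,130],q[2]+np.pi);print(arm.read_state()["joints"].round(2))
d=look("top",["key","key_head"]);d=look("scene",["key","key_head"])
E
```

```text
trans [0.003, 0.385, 0.013] rot [0.026, -11.322, -0.031] tcp [608.1 -42.9 149.3] clk 25.7
[ 0.19  0.42 -0.15 -0.   -0.99  0.09]
top key 0.55 [463.6 345.6   5.1]
scene key 0.37 [615.9 -42.5  89.9]
```

>>> jog_arm(translation=[[0,0,0],[0,0,0],[0,0,0],[0,0,0],[0,0,0],[0,0,0],[0,0,0],[0,0,0],[0,0,0],[0,0,0],[0,0,0],[0,0,0],[0,0,0],[0,0,0],[0,0,0]], rot=[[0,-1,0],[0,-2,0],[0,-3,0],[0,-4,0],[0,-5,0],[0,-6,0],[0,-7,0],[0,-8,0],[0,-9,0],[0,-10,0],[0,-11,0],[0.03,-11.32,-0.03],[0.03,-11.32,-0.03],[0.03,-11.32,-0.03],[0.03,-11.32,-0.03]], gripper=[0.4,0.4,0.4,0.4,0.4,0.4,0.4,0.4,0.4,0.4,0.4,0.4,0.4,0.4,0.4])

```text
clock: 27.5
position: [608.0, -42.9, 149.0]
ee_rot: [0.104, -0.699, 0.7, -0.104]
contact_force: [-0.4, 0.3, -0.3]
gripper_width: 34.0
```

```bash
python3 - <<'E'
from h import *
q=np.load("case.npy");go([607.3,-42.9,60.5],q[2]+np.pi);s=arm.read_state();print(s["joints"].round(2))
d=look("wrist",["key","key_head"]);kh=np.array([606.9,-42.7])
c,sn=np.cos(q[2]),np.sin(q[2]);f=lambda x,y,z:[kh[0]+c*x-sn*y,kh[1]+sn*x+c*y,z]
p=proj(d,[f(0,0,76)])[0];x,y=int(p[0])-60,max(0,min(270,int(p[1])-75))
S=4;im=cv2.resize(d["frame"][y:y+150,x:x+120],None,fx=S,fy=S,interpolation=cv2.INTER_CUBIC);im2=im.copy()
th=np.linspace(0,6.28,40)
for dz,col in((0,(255,0,0)),(8,(0,255,0))):
  for yy in(-4.5,4.5):
    P=[f(13.5*np.sign(np.cos(t))*abs(np.cos(t))**.65,yy,76+dz+15*np.sign(np.sin(t))*abs(np.sin(t))**.65) for t in th]
    cv2.polylines(im2,[((proj(d,P)-[x,y]+.5)*S).astype(np.int32)],True,col,1)
o=np.hstack([im[:,60:440],im2[:,60:440]]);save({"frame":o},"w7z.png");print(o.shape)
E
```

```text
trans [0.013, 1.77, -0.005] rot [-0.003, 0.003, 0.004] tcp [608.  -42.9 149. ] clk 27.5
[ 0.2   0.43 -0.15  0.   -1.    1.67]
wrist key 0.87 [612.5 -43.2  88.8]
wrist key_head 0.75 [609.3 -41.7  86.2]
(600, 760, 3)
```

View pics/w7z.png

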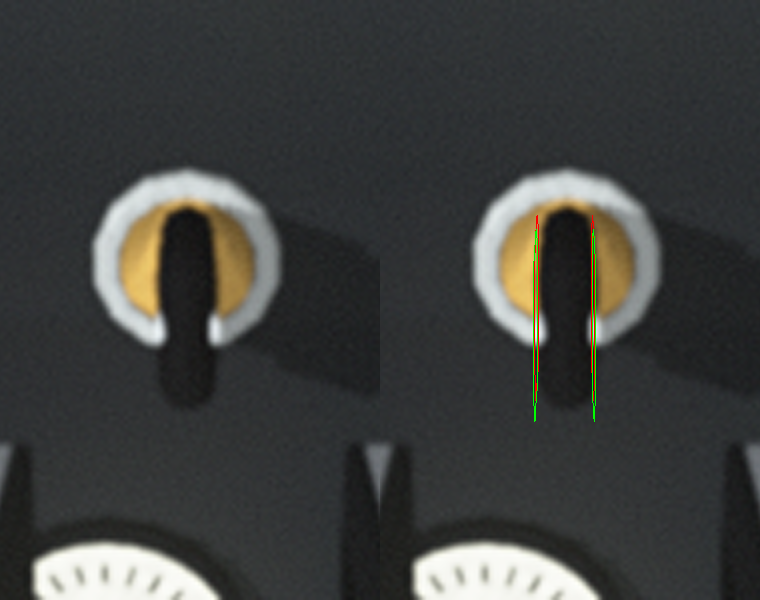

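>>> jog_arm(translation=[[0.01,0.5,0],[0.01,1,0],[0.01,1.3,0],[0.01,1.5,0],[0.01,1.6,0],[0.01,1.68,0],[0.01,1.68,0],[0.01,1.68,0],[0.01,1.68,0],[0.01,1.68,0],[0.01,1.68,0],[0.01,1.68,0]], rot=[[0,0,0],[0,0,0],[0,0,0],[0,0,0],[0,0,0],[0,0,0],[0,0,0],[0,0,0],[0,0,0],[0,0,0],[0,0,0],[0,0,0]], gripper=[0.4,0.4,0.4,0.4,0.4,0.4,0.4,0.25,0.15,0.05,0.02,0.02])

```text
clock: 28.85
position: [608.0, -43.0, 65.8]
ee_rot: [0.104, -0.699, 0.7, -0.105]
contact_force: [-1.3, 0.4, 3.9]
gripper_width: 7.9
```

>>> jog_arm(translation=[[0,0.04,0],[0,0.08,0],[0,0.1,0],[0,0.1,0],[0,0.1,0],[0,0.1,0],[0,0.1,0]], rot=[[0,0.5,0],[0,0.5,0],[0,-0.5,0],[0,-0.5,0],[0,0.5,0],[0,0.5,0],[0,0,0]], gripper=[0.02,0.02,0.02,0.02,0.02,0.02,0.02])

```text
clock: 29.55
position: [608.4, -42.9, 65.1]
ee_rot: [0.105, -0.699, 0.7, -0.107]
contact_force: [-7.1, 3.3, 21.9]
gripper_width: 7.9
```

>>> jog_arm(translation=[[0,0.03,0],[0,0.03,0],[0,0.03,0],[0,0.03,0],[0,0.03,0],[0,0.03,0],[0,0.03,0],[0,0.03,0],[0,0.03,0],[0,0.03,0],[0,0.03,0],[0,0.03,0],[0,0.03,0],[0,0.03,0],[0,0.03,0],[0,0.03,0]], rot=[[0,0.8,0],[0,1.6,0],[0,2.4,0],[0,3.2,0],[0,4,0],[0,4.8,0],[0,5.6,0],[0,6.4,0],[0,7.2,0],[0,8,0],[0,8.8,0],[0,9.6,0],[0,10.4,0],[0,11,0],[0,11.2,0],[0,11.2,0]], gripper=[0.02,0.02,0.02,0.02,0.02,0.02,0.02,0.02,0.02,0.02,0.02,0.02,0.02,0.02,0.02,0.02])

```text
clock: 31.15
position: [607.3, -44.5, 65.6]
ee_rot: [-0.418, -0.57, 0.572, 0.417]
contact_force: [-5.3, -2.9, 12.5]
gripper_width: 7.7
```

```bash
cat > st.py <<'E'
from h import *
q=np.load("case.npy");s=arm.read_state();x=R.from_quat(s["ee_rot"]).as_matrix()[:,0]
print("turn deg",(np.degrees(q[2]+np.pi-np.arctan2(x[1],x[0])))%360,s["position"].round(1),s["contact_force"].round(1),s["wrist_torque"].round(3),s["gripper_width"],s["joints"][5],s["clock"])
E
python3 st.py
```

```text
turn deg 89.31810446785008 [607.3 -44.5  65.6] [-5.3 -2.9 12.5] [-1.069  1.661  0.084] 7.737103195471377 0.10948387351880316 31.15
```

>>> jog_arm(translation=[[0,0.02,0],[0,0.02,0],[0,0.02,0],[0,0.02,0],[0,0.02,0]], rot=[[0,0.3,0],[0,0.6,0],[0,0.9,0],[0,1,0],[0,1,0]], gripper=[0.02,0.02,0.02,0.02,0.02])

```text
clock: 31.65
position: [606.9, -44.8, 65.8]
ee_rot: [-0.457, -0.539, 0.542, 0.455]
contact_force: [-3.1, 0.6, 8.0]
gripper_width: 7.9
```

```bash
python3 st.py
```

```text
turn deg 97.28687969458196 [606.9 -44.8  65.8] [-3.1  0.6  8. ] [0.083 0.961 0.121] 7.893398323615965 -0.030070827004336973 31.65
```

>>> jog_arm(translation=[[0,0.03,0],[0,0.03,0],[0,0.03,0],[0,0.03,0]], rot=[[0,0.3,0],[0,0.5,0],[0,0.5,0],[0,0.5,0]], gripper=[0.02,0.02,0.02,0.02])

```text
clock: 32.05
position: [606.8, -44.8, 65.8]
ee_rot: [-0.476, -0.523, 0.526, 0.473]
contact_force: [-3.8, 1.4, 8.3]
gripper_width: 8.0
```

```bash
python3 st.py
```

```text
turn deg 101.21732156526504 [606.8 -44.8  65.8] [-3.8  1.4  8.3] [0.341 1.025 0.116] 8.009814160056925 -0.09934904139035954 32.05
```

>>> jog_arm(translation=[[0,0.02,0],[0,0.02,0],[0,0.02,0],[0,0.02,0]], rot=[[0,0.3,0],[0,0.5,0],[0,0.5,0],[0,0.5,0]], gripper=[0.02,0.02,0.02,0.02])

```text
clock: 32.45
position: [606.6, -44.6, 65.9]
ee_rot: [-0.493, -0.506, 0.509, 0.491]
contact_force: [-2.6, 0.7, 6.9]
gripper_width: 8.1
```

```bash
python3 st.py; python3 - <<'E'
from h import *
d=cam("wrist");q=np.load("case.npy");kh=np.array([606.9,-42.7])
p=proj(d,[[*kh,56]])[0];x,y=int(p[0])-60,max(0,min(270,int(p[1])-75))
sc=cam("scene");ps=proj(sc,[[*kh,56]])[0].astype(int)
a=cv2.resize(d["frame"][y:y+150,x:x+120],None,fx=3.5,fy=3.5,interpolation=cv2.INTER_CUBIC)
b=cv2.resize(sc["frame"][ps[1]-40:ps[1]+25,ps[0]-30:ps[0]+30],None,fx=6,fy=6,interpolation=cv2.INTER_CUBIC)
o=np.zeros((525,790,3),np.uint8);o[:a.shape[0],:a.shape[1]]=a;o[:b.shape[0],425:425+b.shape[1]]=b;save({"frame":o},"w8z.png")
E
```

```text
turn deg 105.1507475641433 [606.6 -44.6  65.9] [-2.6  0.7  6.9] [0.563 0.939 0.196] 8.080319887845652 -0.1685862148832304 32.45
```

View pics/w8z.png

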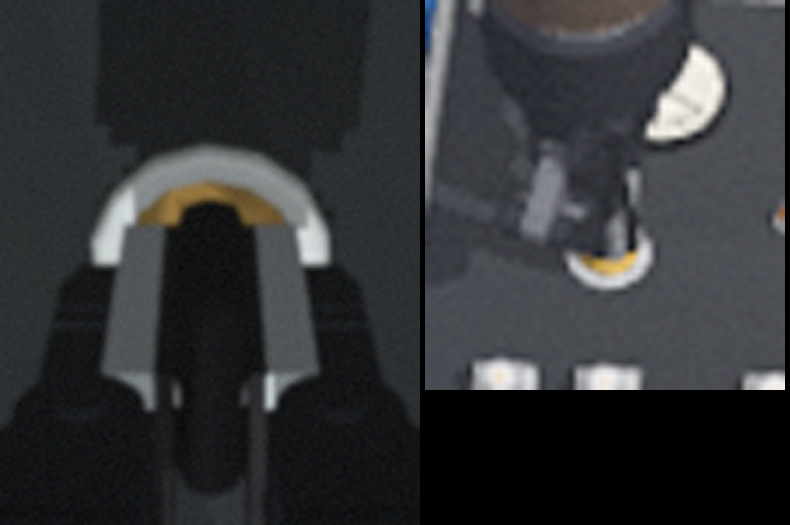

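Turn torque has risen to 0.196 N m, well above the 0.09 N m spring, so the plug is on its stop. The picture shows the head still seated, with brass only at the rim (210,190). One last firm press and hold.

>>> jog_arm(translation=[[0,0.05,0],[0,0.05,0],[0,0.05,0],[0,0.05,0],[0,0.05,0]], rot=[[0,0.25,0],[0,0.25,0],[0,0.25,0],[0,0.25,0],[0,0.25,0]], gripper=[0.02,0.02,0.02,0.02,0.02])

```text
clock: 33.05
position: [606.6, -44.6, 65.8]
ee_rot: [0.502, 0.498, -0.501, -0.499]
contact_force: [-5.5, 2.1, 12.9]
gripper_width: 7.6
```

```bash
python3 st.py; python3 - <<'E'
from h import *
look("scene",["knob_top","lock_fin","radio","hex_set","dummy_load"])
look("top",["knob_top","lock_fin"])
E
python3 st.py
```

```text
turn deg 107.02660230955442 [606.6 -44.6  65.8] [-5.5  2.1 12.9] [0.565 1.532 0.286] 7.564877497978613 -0.20254814677222974 33.05
scene knob_top 0.56 [585.1  92.2  57.6]
scene lock_fin 0.6 [552.5  79.5  64.7]
scene radio 0.94 [ 483.  -320.4   87.2]
scene hex_set 0.83 [614.8 390.7  31.8]
scene dummy_load 0.75 [ 670.3 -386.3   44.1]
turn deg 107.02494513293932 [606.6 -44.6  65.8] [-4.3  1.3 13. ] [0.569 1.489 0.279] 7.764907638364339 -0.20254520001653079 33.5
```

Torque keeps climbing against the stop (0.28 N m) and the pose is steady, so I'm handing in.

```bash
python3 -c "
from bench import job_done
print(job_done())"
```

```text
the job is handed in; nothing more can be done
None
```

The station is set for the transmit check and handed in at about 33.5 s of the 72 s allowed. The gripper is still holding the key turned.

- **Knob:** I turned it about 43° back to the long wedge mark. The wrist picture taken after the lock went on still showed the pointer on the mark.
- **Fork lock:** It slid about 35.4 mm to a firm stop. The picture showed its arms either side of the knob's tail.
- **Key insertion:** With small twists it went past both pins to a hard stop. A press of 22 N with twisting, more than the pins' 16 N, did not move it further. Height at the stop was about 1 mm lower than I predicted, which is within the calibration error.
- **Regrip:** The first grip would have run the last joint past its limit during the turn. I released the seated key, turned the gripper half round and gripped it again.
- **Key turn:** The gripper has turned about 107° clockwise. That is more than the roughly 96° I expected for a quarter turn plus play, and I put the rest down to give in the grip. I took the stop from the torque, which rose to 0.28 N m against a spring of at most 0.09 N m, because the plug angle cannot be read directly.
- **Checks that disagreed:** A rough overlay of the seated head suggested it sat a few millimetres high. I did not trust it, because the head's rounded shape was fitted poorly and the force and height readings said it was home.
- **Radio, hex set, dummy load:** I did not touch them. The last scene check found all three near where they stood at the start, within the detector's coarse accuracy.

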